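# Shim a workpiece tight in the clamping fixture and hold the jaw shut

### The job

The clamping fixture's moving jaw has too short a travel to reach the workpiece standing against the anvil: lift shim plates off their pegs one at a time and stand them on the base plate in the gap between jaw and workpiece, flat against it, trying the jaw by pushing its handle, until the jaw bites on the stack instead of running to its stop. Use only as many shims as it takes, leave the others hanging, and disturb nothing else. Finish while holding: keep pushing the handle firmly (about 10 N) so that jaw, shims, workpiece and anvil stay pressed together, and do not let go.

Things in the scene. Friction and masses are not known exactly. Their poses are not given: they have to be found in the camera images.
- fixture: Fixed clamping fixture: dark steel base plate 15 mm thick, oiled (friction 0.15), 210 mm (x) by 175 mm (y). x = clamping direction, away from the robot; z up. Origin: on the bench, under the middle of the moving jaw's clamping face when slack. Towards +x: the gap, the workpiece, the anvil; towards -x: the moving jaw, then nothing but the plate, which ends at x = -75 mm.
- slide (a joint): Travel of the moving jaw (m) along the fixture's +x: 0 slack, hard stop at 0.020. A return spring of 2 N (at 0) to 3 N (at 0.020) pushes it back to 0 when let go; no friction.
- clamp_jaw: Aluminium moving jaw: block 50 mm (x) by 60 mm (y), top 60 mm above the bench, clamping face at x = 0 of this frame; behind it an upright handle plate, x -62 to -50 mm, 34 mm wide (y), top 104 mm above the bench, clear behind. Axes and origin as the fixture's, shifted along x by the jaw's travel.
- jaw_handle (a point): Middle of the back (-x) face of the moving jaw's handle plate, 85 mm above the bench: push here towards the fixture's +x.
- anvil: Fixed steel anvil block 40 mm (x) by 60 mm (y) by 46 mm high, on the base plate. Origin: bottom middle of its clamping (-x) face, 15 mm above the bench; axes as the fixture's. Its face is 82 to 88 mm from the slack moving jaw's.
- part_long: Loose aluminium workpiece block 56 mm (x) by 40 mm (y) by 45 mm high, about 0.25 kg. Origin: bottom middle of its +x end face; extends 56 mm towards its -x; axes as the fixture's. One of the two workpieces stands in the fixture, +x face within 1 mm of the anvil; the other is parked on the base plate 95 mm to the fixture's -y and stays there. Which is which varies.
- part_short: The same kind of workpiece, 40 mm long (x) by 40 mm (y) by 45 mm high, about 0.18 kg. Origin: bottom middle of its +x end face; extends 40 mm towards its -x. In the fixture or parked, see part_long.
- rack: Fixed shim rack: grey base 12 mm thick, three flat level pegs at y = -95, 0, 95 mm pointing to the rack's -x (towards the robot). Peg: 14 mm wide, 6 mm thick, top 125 mm above the bench, from its thin upright stem at x = 0 (8 by 14 mm) to x = -50 mm, ending in a 4 mm thick upturned lip rising 6 mm above the peg's top. Origin: underside of the base, under the stems' front faces.
- shim0: Steel shim plate (three alike), 16 mm thick (x), 40 mm wide (y), 91 mm tall, 0.39 kg. Origin: underside centre. Hangs by a 20 mm wide window, 55 to 81 mm up, on the peg at the rack's y = -95 mm, 32 mm in front of the stem, underside 44 mm above the bench, face across the peg. To come off: raise 6 to 20 mm (13 best), then 35 mm or more to the rack's -x. Grip by its width near the top.
- shim1: Steel shim plate (three alike), 16 mm thick (x), 40 mm wide (y), 91 mm tall, 0.39 kg. Origin: underside centre. Hangs by a 20 mm wide window, 55 to 81 mm up, on the peg at the rack's y = 0 mm, 32 mm in front of the stem, underside 44 mm above the bench, face across the peg. To come off: raise 6 to 20 mm (13 best), then 35 mm or more to the rack's -x. Grip by its width near the top.
- shim2: Steel shim plate (three alike), 16 mm thick (x), 40 mm wide (y), 91 mm tall, 0.39 kg. Origin: underside centre. Hangs by a 20 mm wide window, 55 to 81 mm up, on the peg at the rack's y = 95 mm, 32 mm in front of the stem, underside 44 mm above the bench, face across the peg. To come off: raise 6 to 20 mm (13 best), then 35 mm or more to the rack's -x. Grip by its width near the top.
- plug_gauge: Bystander: upright dark steel plug gauge, 28 mm wide, 70 mm tall; leave it where it is. Origin: centre of its underside.
- ring_gauge: Bystander: flat steel ring gauge, 64 mm across, 18 mm high; leave it where it is. Origin: centre of its underside.
- oil_bottle: Bystander: small white bottle, 40 mm wide, 90 mm tall; leave it where it is. Origin: centre of its underside.
- gauge_case: Bystander: flat black case 70 by 160 by 35 mm; leave it where it is. Origin: centre of its underside.
- screwdriver: Bystander: screwdriver lying on the bench; leave it where it is. Origin: centre of its underside.
- parts_dish: Bystander: shallow metal dish, 90 mm across, 30 mm high; leave it where it is. Origin: centre of its underside.
- oil_stone: Bystander: grey sharpening stone 100 by 35 by 20 mm; leave it where it is. Origin: centre of its underside.
Things that resemble listed ones, but are neither listed nor needed, are in the scene too. Leave any blue look-alike of the shim1 alone. Leave any red look-alike of the shim0 alone.

How it is judged:
By the outcome, as a careful person would: the job done as asked, in the order asked, and still so for the second after the job is handed in, while the arm keeps its last pose, push and grip.
It also fails if it takes over 72 s, if anything falls off the work surface, if the arm or the gripper's body presses on something with over 40 N, if the wrist force passes 120 N, or if a joint passes its speed limit or range.

### The arm

A 6-joint arm with a two-finger parallel gripper is mounted at the origin on the work surface. World frame = base frame: x ahead of the robot, y to its left, z up, the work surface at z = 0. Lengths are in m, angles in rad, forces in N, time in s.
With the tool pointing down it reaches from about 0.375 to 0.9 m from the base axis. Payload 3.1 kg.
Tool frame: the origin (TCP) lies between the finger pads; the fingertips stand robot.tip_extent ahead of it and the grasp point (between the pads) lies 3 mm ahead of it (robot.tip_extent is the distance from the TCP to the fingertips, in m); z points along the fingers, x is the direction in which the jaws open and shut, and the axes are right-handed (so a half turn about z gives the same grasp; the last joint's range is limited). The gripper opens to 87 mm and grips with 3 to 60 N. Pads are 19 mm wide; open, the fingers measure 117 mm over their backs; the gripper's body (75 mm by 190 mm) begins 51 mm behind the grasp point.
Start: joints at [1.079, 0.527, 1.433, -0, 1.181, -0.178], TCP at [0.193, 0.594, 0.245] pointing down, gripper open.
Joint ranges: [-3.08, 3.08], [-0.75, 2.2], [0.22, 2.44], [-1.43, 4.57], [0, 2.65], [-2.85, 2.85]. Speed limits (rad/s): [2.79, 2.79, 3.14, 3.14, 3.14, 3.14].

### API

Orientations are given as a unit quaternion [x, y, z, w].
In Python, from rig import robot, cams gives the robot as it stands.
- The arm moves only by the tool carry_out, never from a script. Its argument "steps" is a list of rows, each a list of 3 entries, a list of its own where there are three numbers: the shift along the world's x, y, z in cm, then the turn about the world's z in degrees, then the closure, from 0 (fully open) to 1 (shut). In form: [[[dx, dy, dz], spin, fingers], ...]. A call has 1 to 10 rows; each row shifts and turns the pose as measured when the row begins; what a row does not reach is not made up. A row lasts 1/10 s, in which the tool goes at most 50 mm and 8.59 degrees, less where a joint would pass 70% of its speed; a pose out of reach is approached as far as the arm can. A call with a gripper value outside its range is refused whole. The fingers move at their own pace and stop on an object; "squeeze" is the grip in N (left out, the last holds). Time passes only in rows, so rows that do not move let the fingers close. It gives the time, the measured TCP pose, the force and the opening at its end, in the units of the state.
- robot.get_obs(): the state, without advancing time (a new reading comes with each control period).
- cams.camera(name): name is "scene" or "top" or "wrist"; returns a dict with "pixels" (420x560x3 uint8, red, green, blue), "fx", "fy", "cx", "cy" (pixels), "k1" (the pictures are not rectified: a ray, as slopes to the right and down, at radius r is drawn at 1 + k1 r^2 times it, then the intrinsics apply), "eye" and "rotation" of the camera in the world. Camera axes: x right, y up, looking along -z (the intrinsics and any distortion apply to the point x, -y, -z); pixel columns grow to the right and rows downward; lengths in m; the calibration is good to about 2 mm. A picture is of the moment at which its call begins. There is no depth.
- robot.hand_in(): hands the job in, once; it reports no verdict.
The state is a dict: "time": time; "q": joint angles; "joint_velocities": joint speeds; "joint_torque": joint torques, N m; "position": TCP position; "tool_rot": TCP orientation; "ft_force": force on the tool from outside, world axes, zero at the start; "moment": the same for the moment, N m; "grip_width": finger opening in m.
Only numpy, scipy, OpenCV 4.12 (cv2) and the standard library are available. Lean on these libraries where they do the work, as an engineer would, in place of code of your own. Each camera call takes 0.05 s, during which the arm holds its last target. There are 200 camera calls.

## Working session

There is one attempt and no reset: what is moved stays moved. The work goes in short steps, Python scripts to look and compute and a tool call to move; the robot and the scene stay as the last step left them, time stands still between calls to the robot, and variables do not carry over. Pictures are saved under pics/ and viewed, about 8 in all and at most 12, crops included, and the job is handed in when it is done.

Besides the shell and the picture viewer there is one more tool, called after "Emit:" as name(argument=value, ...) on one line, values as JSON. carry_out: Moves the arm, as the interface text tells. Its arguments: {"type":"object","properties":{"steps":{"type":"array"},"squeeze":{"type":"number"}},"required":["steps"]}

```bash
mkdir -p pics; ls
cat > h.py <<'E'
import numpy as np, cv2
from rig import robot, cams
def snap(n,f=None):
    c=cams.camera(n)
    if f: cv2.imwrite('pics/'+f,c['pixels'][:,:,::-1])
    return c
def ray(c,u,v):
    x=(u-c['cx'])/c['fx'];y=(v-c['cy'])/c['fy']
    rd=np.hypot(x,y);r=rd
    for _ in range(20): r=rd/(1+c['k1']*r*r)
    s=r/rd if rd>0 else 1
    d=np.array(c['rotation'])@np.array([x*s,-y*s,-1.]);return np.array(c['eye']),d/np.linalg.norm(d)
def onz(c,u,v,z):
    e,d=ray(c,u,v);return e+d*(z-e[2])/d[2]
def tri(*obs):
    A=np.zeros((3,3));b=np.zeros(3);R=[ray(*o) for o in obs]
    for e,d in R:
        P=np.eye(3)-np.outer(d,d);A+=P;b+=P@e
    p=np.linalg.solve(A,b);return p,[np.linalg.norm((np.eye(3)-np.outer(d,d))@(p-e)) for e,d in R]
def proj(c,p):
    q=np.array(c['rotation']).T@(np.array(p)-np.array(c['eye']));x=q[0]/-q[2];y=-q[1]/-q[2]
    k=1+c['k1']*(x*x+y*y);return c['fx']*x*k+c['cx'],c['fy']*y*k+c['cy']
E
python3 - <<'E'
from h import *
s=snap('scene','scene1.png');t=snap('top','top1.png')
for c in (s,t): print(c['eye'],c['rotation'],c['fx'],c['k1'])
o=robot.get_obs();print(o['time'],o['position'],o['tool_rot'],o['ft_force'],o['grip_width'],robot.tip_extent)
E
```

```text
pics
[0.99516229 0.78320056 0.79829749] [0.10981791 0.42196143 0.87202615 0.22239372] 496.76782558538673 -0.09818447608964036
[ 0.3174291  -0.02545291  1.33639708] [ 0.06179111 -0.06521434 -0.70316219  0.70533105] 428.7126298665333 0.0004367386611668235
0.1 [0.19259647 0.59393225 0.24365927] [ 8.08903219e-01  5.87940994e-01 -8.80283162e-04  4.42354911e-04] [ 1.21047203  0.5635805  -0.61369566] 0.08745731207193791 0.022
```

View pics/scene1.png

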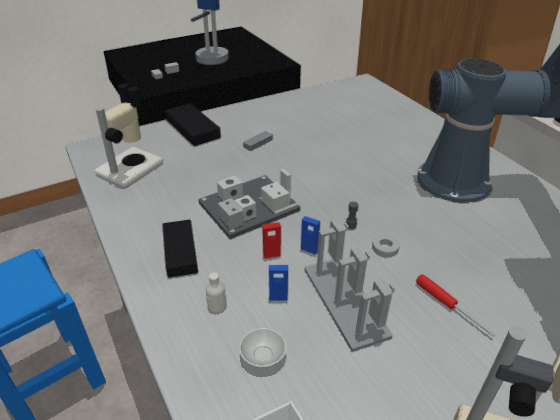

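View pics/top1.png

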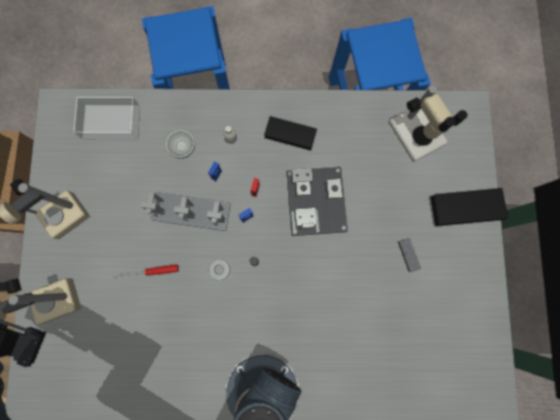

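The scene view shows the rack with three grey hanging shims (~330-385, 230-330), the fixture at (250,203), a red look-alike at (272,240) and blue ones at (310,235) and (279,282). In the top view, the fixture is at (316,200) and the rack at (187,210). I'll enlarge the rack and fixture in both views.

```bash
sed -i "s/^from rig.*/from rig import robot, cams\nfrom scipy.spatial.transform import Rotation as Ro/; s/    if f: cv2/    c['rotation']=Ro.from_quat(c['rotation']).as_matrix() if np.size(c['rotation'])==4 else np.array(c['rotation'])\n    if f: cv2/" h.py
python3 - <<'E'
from h import *
s=snap('scene');t=snap('top')
import pickle;pickle.dump((s,t),open('st.pkl','wb'))
a=s['pixels'][210:350,290:400,::-1];b=s['pixels'][165:235,195:305,::-1]
c=t['pixels'][185:235,135:240,::-1];d=t['pixels'][155:245,275:365,::-1]
im=np.zeros((600,800,3),np.uint8)
def put(p,x,y,k):
    p=cv2.resize(p,None,fx=k,fy=k,interpolation=cv2.INTER_CUBIC);h,w=p.shape[:2];h=min(h,600-y);w=min(w,800-x);im[y:y+h,x:x+w]=p[:h,:w]
put(a,0,0,3);put(b,330,0,4.2);put(c,0,425,3.5);put(d,400,300,3.33)
cv2.imwrite('pics/crop1.png',im)
print(proj(t,[0,0,0]),onz(t,316,200,.015),onz(t,187,210,.012),onz(t,345,235,.015))
E
```

```text
(np.float64(262.3771789936599), np.float64(392.4603203244012)) [ 0.57274215 -0.16449755  0.015     ] [0.53999587 0.23956853 0.012     ] [ 0.46272721 -0.25265079  0.015     ]
```

View pics/crop1.png

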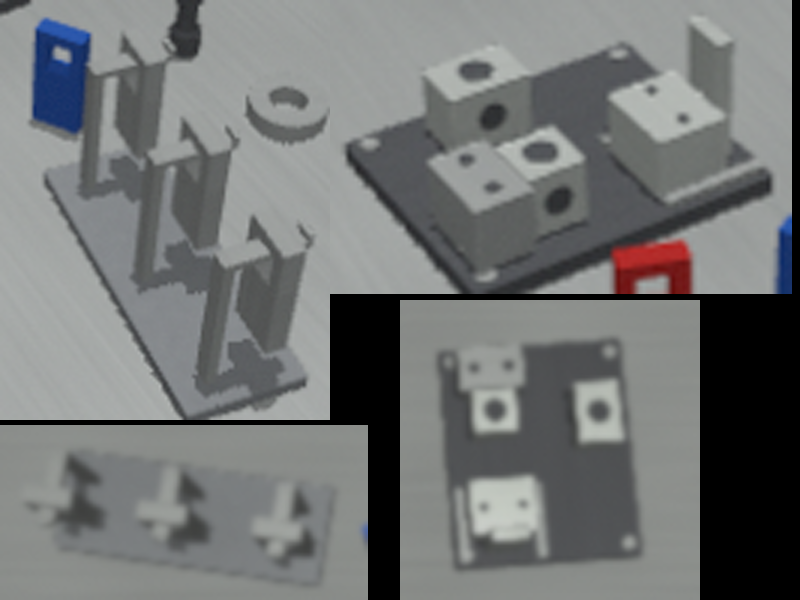

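In the crops, the piece in the fixture is the shorter, square-topped one (40 mm), with the longer one parked at -y. So I expect two shims: the gap is about 45 mm, less 20 mm of travel. The real shims are the three grey plates on pegs, with tops at (149,207), (182,211) and (215,214) in the top view. The red and blue plates stand on the bench and are the look-alikes. Next I'll get coarse positions.

Run:
```python
from h import *
import pickle;s,t=pickle.load(open('st.pkl','rb'))
T=[(148.7,207),(181.6,210.7),(215,214.1)];S=[(382.3,288),(359,255.3),(337.7,226.7)]
P=[]
for a,b in zip(T,S):
    p,r=tri((t,*a),(s,*b));print(p.round(4),np.round(r,4));P.append(onz(t,*a,.135))
d=P[0]-P[2];print('rack yaw',np.degrees(np.arctan2(d[1],d[0]))-90,np.linalg.norm(d)/2,P)
g=cv2.cvtColor(t['pixels'],cv2.COLOR_RGB2GRAY);m=np.zeros_like(g);m[160:245,280:355]=(g[160:245,280:355]<105)
cs=cv2.findContours(cv2.morphologyEx(m,cv2.MORPH_CLOSE,np.ones((9,9))),0,1)[0];c=max(cs,key=cv2.contourArea)
b=cv2.boxPoints(cv2.minAreaRect(c));w=np.array([onz(t,*q,.015) for q in b]);print(b,w)
for i in range(4):
    e=w[(i+1)%4]-w[i];print(np.linalg.norm(e),np.degrees(np.arctan2(e[1],e[0])))
print('ctr',w.mean(0))
```

```text
[0.5288 0.3251 0.13  ] [0.0004 0.0004]
[0.5169 0.232  0.1306] [0.0014 0.0014]
[0.5061 0.1377 0.1307] [0.003 0.003]
rack yaw -5.979446519082558 0.09490335203487045 [array([0.52758923, 0.32398245, 0.135     ]), array([0.51725825, 0.23018454, 0.135     ]), array([0.50781674, 0.13520842, 0.135     ])]
[[285.39215 171.0094 ]
 [341.23077 166.15387]
 [346.92682 231.65854]
 [291.0882  236.51407]] [[ 0.66623575 -0.06857331  0.015     ]
 [ 0.68289729 -0.24660996  0.015     ]
 [ 0.47314102 -0.25891122  0.015     ]
 [ 0.45749867 -0.08571023  0.015     ]]
0.1788145843526845 -84.65355213214985
0.2101166709040096 -176.64370496219294
0.17390591563167943 95.16056819264232
0.20943935016427034 4.6933483803157
ctr [ 0.56994318 -0.16495118  0.015     ]
```

Emit:
carry_out(steps=[[[2.5,-4,0.4],2,0],[[2.5,-4,0.4],2,0],[[2.5,-4,0.4],2,0],[[2.5,-4,0.4],2,0],[[2.5,-4,0.4],2,0],[[2.5,-4,0.4],2,0],[[2.5,-4,0.4],0,0],[[2.5,-4,0.4],0,0],[[2.5,-4,0.4],0,0],[[2.5,-4,0.4],0,0]])

```text
time: 1.2
position: [0.4366, 0.1909, 0.2836]
tool_rot: [0.732, 0.681, -0.001, -0.01]
ft_force: [1.5, 0.6, -0.2]
grip_width: 0.0869
```

Run:
```python
from h import *
w=snap('wrist','w1.png');o=robot.get_obs();print(o['time'],o['position'],o['tool_rot'],w['eye'],w['rotation'],w['fx'],w['k1'])
import pickle;pickle.dump(w,open('w1.pkl','wb'))
```

```text
1.25 [0.44230532 0.18508321 0.28441185] [ 7.33721706e-01  6.79428012e-01 -2.40726962e-04 -5.47510751e-03] [0.37012255 0.19491279 0.42439014] [[ 0.07089823 -0.9687287  -0.23777752]
 [ 0.99742312  0.0714743   0.00620885]
 [ 0.01098029 -0.237605    0.9712998 ]] 322.3169956124179 -0.03826775956918595
```

View pics/w1.png

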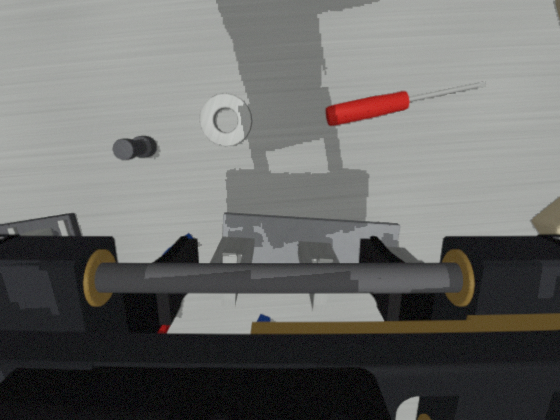

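The wrist camera sits on the robot side and looks forward, and the gripper hides rows below about 235. So I'll move the tool past the rack to look at the shims.

Emit:
carry_out(steps=[[[4.5,0,0],0,0],[[4.5,0,0],0,0],[[4.5,0,0],0,0],[[4,0,0],0,0],[[0,0,0],0,0],[[0,0,0],0,0]])

```text
time: 1.85
position: [0.62, 0.1801, 0.2819]
tool_rot: [0.737, 0.676, -0.003, -0.007]
ft_force: [-0.6, 1.1, -1.3]
grip_width: 0.0872
```

Run:
```python
from h import *
import pickle
w=snap('wrist');o=robot.get_obs();print(o['time'],o['position'],o['tool_rot'],w['eye'])
pickle.dump(w,open('w2.pkl','wb'))
cv2.imwrite('pics/w2.png',cv2.resize(w['pixels'][:240,:,::-1],None,fx=1.42,fy=1.42,interpolation=cv2.INTER_CUBIC))
for y,(x,yy) in zip('012',[(.508,.135),(.517,.230),(.5276,.324)]): print(proj(w,(x,yy,.135)))
```

```text
1.9 [0.6200169  0.18003504 0.28198348] [ 0.73728777  0.67553925 -0.00237471 -0.00691526] [0.55347977 0.18594945 0.42267054]
(np.float64(211.7428309302112), np.float64(78.90324444004091))
(np.float64(324.98243232012396), np.float64(79.87916001225585))
(np.float64(435.1804339726042), np.float64(84.11847035349508))
```

View pics/w2.png

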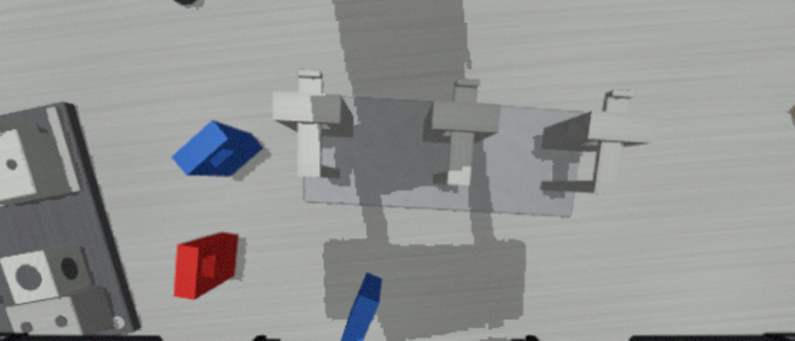

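Run:
```python
from h import *
import pickle
w=pickle.load(open('w2.pkl','rb'))
cr=w['pixels'][40:150,180:360,::-1]
im=cv2.resize(cr,None,fx=4.4,fy=4.4,interpolation=cv2.INTER_CUBIC)
im=cv2.convertScaleAbs(im,alpha=1.8,beta=-90)
for k in range(0,180,20): cv2.putText(im,str(180+k),(int(k*4.4),10),0,.4,(0,0,255));cv2.line(im,(int(k*4.4),12),(int(k*4.4),20),(0,0,255))
for k in range(0,110,10): cv2.putText(im,str(40+k),(0,int(k*4.4)),0,.4,(0,0,255))
cv2.imwrite('pics/w2c.png',im)
```

```text
(no output)
```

View pics/w2c.png

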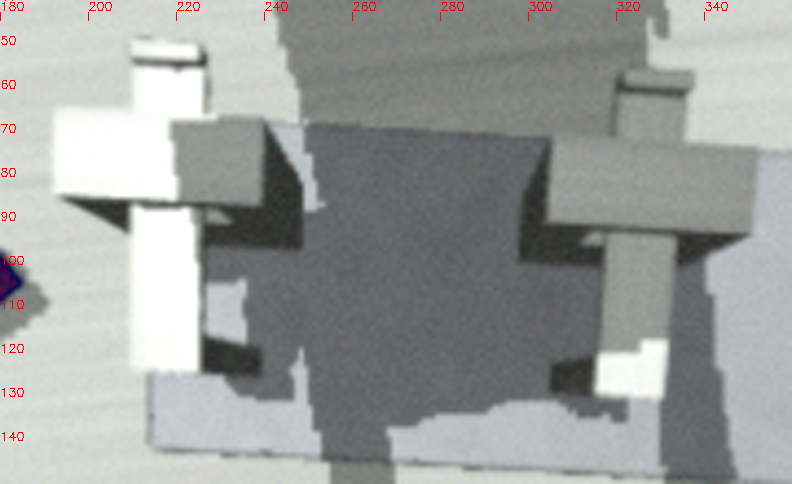

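The enlarged crop shows the top of shim0 centred at (215.8,75.7) and shim1 at (328.0,82.0), with the pegs pointing towards the robot. These are grey plates on pegs, so they fit the description.

Run:
```python
from h import *
import pickle
w=pickle.load(open('w2.pkl','rb'));s,t=pickle.load(open('st.pkl','rb'))
A=np.array([[52,107],[265,120],[263,207],[50,193]])/4.4+[180,40];B=np.array([[549,136],[756,148],[752,235],[547,222]])/4.4+[180,40]
for X,tt,ss in((A,(215,214.1),(337.7,226.7)),(B,(181.6,210.7),(359,255.3))):
    p=np.array([onz(w,*q,.135) for q in X]);e=(p[1]+p[2]-p[0]-p[3])/2;f=(p[0]+p[1]-p[2]-p[3])/2
    print(p.mean(0),np.linalg.norm(e),np.linalg.norm(f),np.degrees(np.arctan2(e[1],e[0]))-90, tri((w,*X.mean(0)),(t,*tt))[0], tri((w,*X.mean(0)),(s,*ss))[0])
o=robot.get_obs();R=Ro.from_quat(o['tool_rot']).as_matrix();print(R, np.degrees(np.arctan2(R[1,0],R[0,0])))
```

```text
[0.50573382 0.13872165 0.135     ] 0.040755219189882536 0.015686658845983626 -8.66603987081362 [0.50675622 0.13693998 0.13310215] [0.50409154 0.13845613 0.12995542]
[0.519013   0.23245524 0.135     ] 0.03977868917496386 0.01579085106649405 -7.927804671755311 [0.5183101  0.23263423 0.12787299] [0.51769955 0.23349151 0.13176204]
[[ 0.08728217  0.99610082 -0.01284475]
 [ 0.9961665  -0.0871978   0.00698866]
 [ 0.00584137 -0.0134055  -0.99989308]] 84.99264304777095
```

Emit:
carry_out(steps=[[[1,-4.5,0],1,0],[[1,-4.5,0],1,0],[[1,-4.5,0],1,0],[[1,-4.5,0],1,0],[[1,-4.5,0],1,0],[[1,-4.5,0],1,0],[[1,-4,0],1,0],[[0,-3,0],1,0],[[0,0,0],0,0],[[0,0,0],0,0]])

```text
time: 2.9
position: [0.6765, -0.1619, 0.2837]
tool_rot: [0.682, 0.731, -0.005, -0.011]
ft_force: [1.0, 0.6, -0.3]
grip_width: 0.0868
```

Run:
```python
from h import *
import pickle
w=snap('wrist');o=robot.get_obs();print(o['time'],o['position'],o['tool_rot'],w['eye'])
pickle.dump(w,open('w3.pkl','wb'))
im=cv2.resize(w['pixels'][:240,120:440,::-1],None,fx=2.5,fy=2.5,interpolation=cv2.INTER_CUBIC)
im=cv2.convertScaleAbs(im,alpha=1.4,beta=-30)
for k in range(0,320,20): cv2.putText(im,str(120+k),(int(k*2.5),10),0,.4,(0,0,255));cv2.line(im,(int(k*2.5),12),(int(k*2.5),18),(0,0,255))
for k in range(0,240,20): cv2.putText(im,str(k),(0,int(k*2.5)),0,.4,(0,0,255))
cv2.imwrite('pics/w3.png',im)
```

```text
2.95 [ 0.67646987 -0.16192276  0.2837681 ] [ 0.68190987  0.7313325  -0.00537385 -0.01108248] [ 0.61120815 -0.16703261  0.42499324]
```

View pics/w3.png

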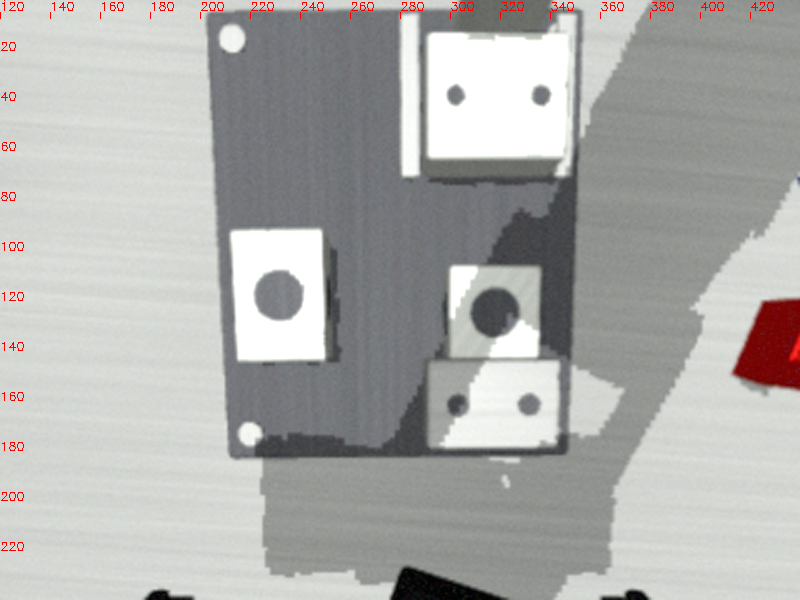

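The view shows the jaw top at (427-563, 32-158) in crop pixels, the workpiece at (449-540, 266-357) with a square top, so it is the short one, and the longer piece parked at left. The gap between jaw and workpiece runs from row 158 to 266.

Run:
```python
from h import *
import pickle
w=pickle.load(open('w3.pkl','rb'));s,t=pickle.load(open('st.pkl','rb'))
f=lambda L,z:np.array([onz(w,120+x/2.5,y/2.5,z) for x,y in L])
J=f([(427,157),(563,160),(427,32),(562,36)],.060);P=f([(449,266),(540,266),(541,358),(449,357)],.060);A=f([(427,360),(559,361),(560,446),(428,448)],.061);B=f([(207,11),(580,11),(567,455),(231,458)],.015)
for n,X in zip('JPAB',(J,P,A,B)): print(n,X.round(4).tolist(),X.mean(0).round(4))
print('plate ax',[np.degrees(np.arctan2(*(a-b)[[1,0]])) for a,b in((B[3],B[0]),(B[2],B[1]))],np.degrees(np.arctan2(*(B[1]-B[0])[[1,0]]))-90,np.degrees(np.arctan2(*(A[1]-A[0])[[1,0]]))-90)
print('jaw y ang',np.degrees(np.arctan2(*(J[1]-J[0])[[1,0]]))-90,'part',np.degrees(np.arctan2(*(P[1]-P[0])[[1,0]]))-90)
# height check: part-top centre, wrist+top
for n,X,tt in (('part',(449+540)/2,(275+(495-400)/3.33,155+(411-300)/3.33)),):
    print(tri((w,120+X/2.5,312/2.5),(t,*tt)), tt)
o=robot.get_obs();R=Ro.from_quat(o['tool_rot']).as_matrix();print(R[:,2],np.degrees(np.arctan2(R[1,0],R[0,0])))
```

```text
J [[0.539, -0.1557, 0.06], [0.5357, -0.0979, 0.06], [0.4903, -0.1595, 0.06], [0.4874, -0.1036, 0.06]] [ 0.5131 -0.1292  0.06  ]
P [[0.5827, -0.1426, 0.06], [0.5798, -0.103, 0.06], [0.6191, -0.0983, 0.06], [0.6216, -0.1393, 0.06]] [ 0.6008 -0.1208  0.06  ]
A [[0.6236, -0.1491, 0.061], [0.6198, -0.0903, 0.061], [0.6577, -0.0855, 0.061], [0.6628, -0.1455, 0.061]] [ 0.6409 -0.1176  0.061 ]
B [[0.4735, -0.2605, 0.015], [0.4608, -0.0886, 0.015], [0.6679, -0.071, 0.015], [0.6814, -0.2433, 0.015]] [ 0.5709 -0.1659  0.015 ]
plate ax [np.float64(4.719727640843467), np.float64(4.851761365096227)] 4.220179857620806 3.706447369785664
jaw y ang 3.1922489992311966 part 4.250845713454325
(array([ 0.60031124, -0.12166226,  0.06114919]), [np.float64(0.000679747457280991), np.float64(0.0006797474572809312)]) (303.5285285285285, 188.33333333333334)
[-0.02353892  0.00725437 -0.9996966 ] 93.99991298715715
```

Fixture yaw is about 4.4° and the jaw-to-workpiece gap is about 44 mm, so two shims. Now I'll go to shim0.

Emit:
carry_out(steps=[[[-2,4.3,0],-2,0],[[-2.6,4.3,0],-2,0],[[-2.6,4.3,-1],-2,0],[[-2.6,4.3,-1],-2,0],[[-2.6,4.3,-1],-2,0],[[-2.6,4.3,-1],-2,0],[[-2,4,-1],0,0],[[0,0,-1],0,0],[[0,0,0],0,0],[[0,0,0],0,0]])

```text
time: 3.95
position: [0.4974, 0.1451, 0.2283]
tool_rot: [0.752, 0.659, -0.003, -0.012]
ft_force: [-0.3, 0.5, -0.5]
grip_width: 0.0865
```

```bash
cat > st.py <<'E'
from h import *
o=robot.get_obs();R=Ro.from_quat(o['tool_rot']).as_matrix();print(round(o['time'],2),o['position'].round(4),'zax',R[:,2].round(4),'ang',np.degrees(np.arctan2(R[1,0],R[0,0])).round(2),np.round(o['ft_force'],1),o['grip_width'].round(4))
E
python3 st.py
```

```text
Traceback (most recent call last):
  File "st.py", line 2, in <module>
    o=robot.get_obs();R=Ro.from_quat(o['tool_rot']).as_matrix();print(round(o['time'],2),o['position'].round(4),'zax',R[:,2].round(4),'ang',np.degrees(np.arctan2(R[1,0],R[0,0])).round(2),np.round(o['ft_force'],1),o['grip_width'].round(4))
                                                                                                                                                                                                                     ^^^^^^^^^^^^^^^^^^^^^
AttributeError: 'float' object has no attribute 'round'
```

Emit:
carry_out(steps=[[[0.8,-0.6,0],-0.5,0],[[0,0,-2.5],0,0],[[0,0,-2.5],0,0],[[0,0,-2.5],0,0],[[0,0,-1.5],0,0],[[0,0,-0.5],0,0],[[0,0,0],0,0]])

```text
time: 4.65
position: [0.5197, 0.13, 0.1346]
tool_rot: [0.759, 0.651, 0.004, -0.005]
ft_force: [0.1, 0.3, -0.3]
grip_width: 0.0869
```

```bash
sed -i "s/o\['grip_width'\].round(4)/round(float(o['grip_width']),4)/" st.py
python3 st.py
```

```text
4.65 [0.5197 0.13   0.1346] zax [ 5.000e-04  1.240e-02 -9.999e-01] ang 81.25 [ 0.1  0.3 -0.3] 0.0869
```

Emit:
carry_out(steps=[[[-1.2,0.8,-0.7],0.5,0],[[0,0,0],0,0],[[0,0,0],0,0]])

```text
time: 4.95
position: [0.5124, 0.136, 0.1301]
tool_rot: [0.757, 0.653, 0.007, -0.002]
ft_force: [0.3, -0.6, -0.5]
grip_width: 0.087
```

```bash
python3 st.py; python3 st.py
```

```text
4.95 [0.5124 0.136  0.1301] zax [ 0.0082  0.0122 -0.9999] ang 81.56 [ 0.3 -0.6 -0.5] 0.087
4.95 [0.5124 0.136  0.1301] zax [ 0.0082  0.0122 -0.9999] ang 81.56 [ 0.3 -0.6 -0.5] 0.087
```

Emit:
carry_out(steps=[[[-0.9,0.4,-0.4],0.5,0],[[0,0,0],0,0],[[0,0,0],0,0.3]])

```text
time: 5.25
position: [0.5051, 0.1398, 0.1277]
tool_rot: [0.754, 0.656, 0.009, -0.0]
ft_force: [0.8, -0.3, -0.6]
grip_width: 0.0842
```

Emit:
carry_out(squeeze=45, steps=[[[0,0,0],0,0.8],[[0,0,0],0,1],[[0,0,0],0,1],[[0,0,0],0,1],[[0,0,0],0,1]])

```text
time: 5.75
position: [0.5058, 0.1398, 0.1282]
tool_rot: [0.754, 0.657, 0.01, 0.0]
ft_force: [-0.7, -0.7, 0.2]
grip_width: 0.0466
```

```bash
python3 st.py
```

```text
5.75 [0.5058 0.1398 0.1282] zax [ 0.0145  0.0124 -0.9998] ang 82.08 [-0.7 -0.7  0.2] 0.0466
```

Emit:
carry_out(steps=[[[0,0,0],0,1],[[0,0,0],0,1],[[0,0,0.7],0,1],[[0,0,0.7],0,1],[[0,0,0.3],0,1],[[0,0,0],0,1]])

```text
time: 6.35
position: [0.5036, 0.1396, 0.1448]
tool_rot: [0.754, 0.657, 0.007, -0.002]
ft_force: [0.0, -0.8, -5.2]
grip_width: 0.0398
```

```bash
python3 st.py
```

```text
6.35 [0.5036 0.1396 0.1448] zax [ 0.0089  0.0119 -0.9999] ang 82.08 [ 0.  -0.8 -5.2] 0.0398
```

Emit:
carry_out(steps=[[[-0.5,0.1,-0.4],0,1],[[-1.2,0.17,0],0,1],[[-1.2,0.17,0],0,1],[[-1.2,0.17,0],0,1],[[-1.2,0.17,0],0,1],[[-1.2,0.17,0],0,1],[[0,0,0],0,1]])

```text
time: 7.05
position: [0.429, 0.1499, 0.1398]
tool_rot: [0.754, 0.657, 0.005, -0.004]
ft_force: [-1.1, 0.2, -5.3]
grip_width: 0.0397
```

```bash
python3 st.py
```

```text
7.05 [0.429  0.1499 0.1398] zax [ 0.0026  0.0117 -0.9999] ang 82.1 [-1.1  0.2 -5.3] 0.0397
```

Emit:
carry_out(steps=[[[0,0,2.5],0,1],[[0,0,2.5],1.5,1],[[0.5,-1.5,2.5],1.5,1],[[2,-3.5,0.5],1.5,1],[[2.2,-4.2,0],1.5,1],[[2.2,-4.2,0],1.5,1],[[2.2,-4.2,0],1.5,1],[[2.2,-4.2,0],1.5,1],[[1.5,-3,0],1,1],[[0,0,0],0,1]])

```text
time: 8.05
position: [0.5621, -0.1093, 0.225]
tool_rot: [0.679, 0.734, 0.006, 0.003]
ft_force: [0.5, -0.6, -5.1]
grip_width: 0.0398
```

```bash
python3 st.py
```

```text
8.05 [ 0.5621 -0.1093  0.225 ] zax [ 0.0132  0.0055 -0.9999] ang 94.4 [ 0.5 -0.6 -5.1] 0.0398
```

Emit:
carry_out(steps=[[[0.5,-1.3,0],0,1],[[0,0,0],0,1],[[0,0,-2],0,1],[[0,0,-2],0,1],[[0,0,0],0,1]])

```text
time: 8.55
position: [0.5664, -0.1222, 0.1838]
tool_rot: [0.679, 0.734, 0.007, 0.002]
ft_force: [-1.5, 0.2, -5.6]
grip_width: 0.0397
```

```bash
python3 st.py
```

```text
8.55 [ 0.5664 -0.1222  0.1838] zax [ 0.0123  0.0064 -0.9999] ang 94.39 [-1.5  0.2 -5.6] 0.0397
```

Emit:
carry_out(steps=[[[0,0,-2],0,1],[[0,0,-2],0,1],[[0,0,-2],0,1],[[0,0,-1],0,1],[[0,0,-0.5],0,1],[[0,0,0],0,1]])

```text
time: 9.15
position: [0.5683, -0.1188, 0.1114]
tool_rot: [0.677, 0.736, 0.008, 0.005]
ft_force: [-0.5, -0.5, -4.3]
grip_width: 0.0393
```

```bash
python3 st.py
```

```text
9.15 [ 0.5683 -0.1188  0.1114] zax [ 0.0173  0.005  -0.9998] ang 94.72 [-0.5 -0.5 -4.3] 0.0393
```

Emit:
carry_out(steps=[[[0,-0.5,-0.6],0,1],[[0,0,-0.3],0,1],[[0,0,-0.2],0,1],[[0,0,0],0,1]])

```text
time: 9.55
position: [0.5703, -0.1251, 0.1023]
tool_rot: [0.677, 0.736, 0.009, 0.007]
ft_force: [0.5, 0.0, -4.5]
grip_width: 0.0397
```

```bash
python3 st.py
```

```text
9.55 [ 0.5703 -0.1251  0.1023] zax [ 0.0225  0.0027 -0.9997] ang 94.73 [ 0.5  0.  -4.5] 0.0397
```

Emit:
carry_out(steps=[[[0,0.15,-0.3],0,1],[[0,0,-0.1],0,1],[[0,0,0],0,1]])

```text
time: 9.85
position: [0.5709, -0.1237, 0.0993]
tool_rot: [0.677, 0.735, 0.009, 0.008]
ft_force: [0.2, -0.4, -4.1]
grip_width: 0.0394
```

```bash
python3 st.py
```

```text
9.85 [ 0.5709 -0.1237  0.0993] zax [ 0.0243  0.0023 -0.9997] ang 94.7 [ 0.2 -0.4 -4.1] 0.0394
```

Emit:
carry_out(steps=[[[0.15,0,-0.1],0,1],[[0,0,-0.1],0,1],[[0,0,0],0,1]])

```text
time: 10.15
position: [0.5725, -0.1237, 0.0993]
tool_rot: [0.677, 0.736, 0.009, 0.008]
ft_force: [-0.5, -0.1, -5.3]
grip_width: 0.0396
```

Emit:
carry_out(steps=[[[0.15,0,-0.1],0,1],[[0,0,0],0,1]])

```text
time: 10.35
position: [0.5731, -0.1237, 0.0992]
tool_rot: [0.677, 0.736, 0.008, 0.008]
ft_force: [-1.4, -0.0, -1.4]
grip_width: 0.0396
```

```bash
python3 st.py
```

```text
10.35 [ 0.5731 -0.1237  0.0992] zax [ 0.0222  0.0018 -0.9998] ang 94.78 [-1.4 -0.  -1.4] 0.0396
```

Emit:
carry_out(steps=[[[0.2,0,0],0,1],[[0.1,0,0],0,1],[[0,0,0],0,1]])

```text
time: 10.65
position: [0.5736, -0.1237, 0.0992]
tool_rot: [0.677, 0.736, 0.006, 0.005]
ft_force: [-1.6, -0.2, 1.5]
grip_width: 0.0399
```

Emit:
carry_out(steps=[[[0.2,0,0],0,1],[[0,0,0],0,1]])

```text
time: 10.85
position: [0.5738, -0.1237, 0.0992]
tool_rot: [0.677, 0.736, 0.005, 0.003]
ft_force: [-1.6, 0.2, 1.2]
grip_width: 0.0394
```

```bash
python3 st.py
```

```text
10.85 [ 0.5738 -0.1237  0.0992] zax [ 0.0113  0.0029 -0.9999] ang 94.82 [-1.6  0.2  1.2] 0.0394
```

Emit:
carry_out(steps=[[[0,0,0],0,0.5],[[0,0,0],0,0.3],[[0,0,0],0,0.3],[[0,0,0],0,0.3],[[0,0,2],0,0.3],[[0,0,3],0,0],[[0,0,4],0,0],[[0,0,4],0,0],[[0,0,0],0,0]])

```text
time: 11.75
position: [0.5797, -0.1241, 0.2324]
tool_rot: [0.677, 0.736, 0.008, 0.008]
ft_force: [1.1, 0.4, -0.2]
grip_width: 0.0836
```

```bash
python3 st.py
```

```text
11.75 [ 0.5797 -0.1241  0.2324] zax [ 0.0235  0.0012 -0.9997] ang 94.78 [ 1.1  0.4 -0.2] 0.0836
```

Emit:
carry_out(steps=[[[-3.5,-0.2,0],0,0.5],[[-3.5,-0.3,0],0,1],[[-3.5,-0.3,0],0,1],[[-3,-0.2,0],0,1],[[0,0,0],0,1],[[0,0,0],0,1]])

```text
time: 12.35
position: [0.4426, -0.1338, 0.2323]
tool_rot: [0.676, 0.736, 0.01, 0.012]
ft_force: [0.4, 0.3, 0.3]
grip_width: 0.0471
```

Run:
```python
from h import *
import st
s=snap('scene');t=snap('top')
a=s['pixels'][155:255,190:310,::-1]
cv2.imwrite('pics/s2.png',cv2.resize(a,None,fx=6,fy=6,interpolation=cv2.INTER_CUBIC))
```

```text
12.35 [ 0.4426 -0.1338  0.2323] zax [ 3.120e-02 -9.000e-04 -9.995e-01] ang 94.85 [0.4 0.3 0.3] 0.0471
```

View pics/s2.png

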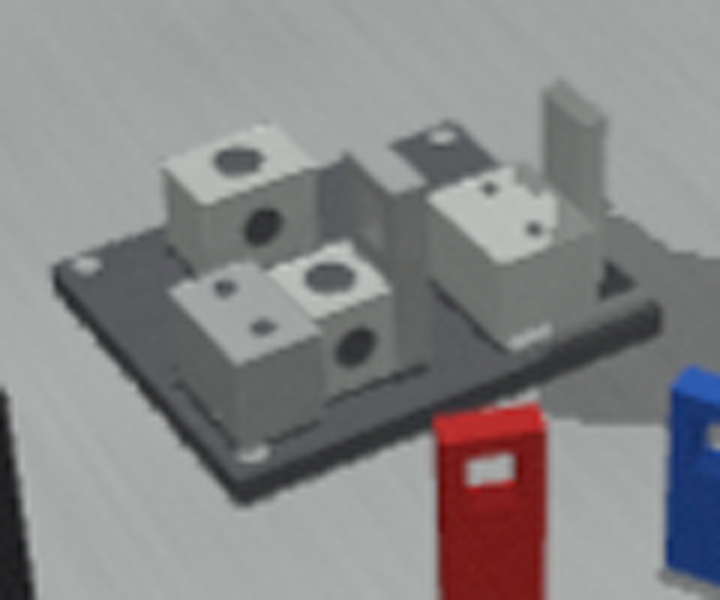

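Shim0 stands upright, flat against the workpiece at crop (390,230). Next I'll try the jaw.

Emit:
carry_out(steps=[[[-0.3,0,-3],0,1],[[0,0,-3],0,1],[[0,0,-3],0,1],[[0,0,-3],0,1],[[0,0,-1.2],0,1],[[0,0,0],0,1]])

```text
time: 13.05
position: [0.4513, -0.1368, 0.0958]
tool_rot: [0.674, 0.738, 0.012, 0.02]
ft_force: [-0.1, 0.6, 0.7]
grip_width: 0.0011
```

```bash
python3 st.py
```

```text
13.05 [ 0.4513 -0.1368  0.0958] zax [ 0.0453 -0.0085 -0.9989] ang 95.14 [-0.1  0.6  0.7] 0.0011
```

Emit:
carry_out(steps=[[[0.5,0.4,-0.2],0,1],[[0.5,0,0],0,1],[[0.5,0,0],0,1],[[0,0,0],0,1]])

```text
time: 13.45
position: [0.4689, -0.1324, 0.0943]
tool_rot: [0.674, 0.739, 0.012, 0.02]
ft_force: [-2.2, -0.9, -1.1]
grip_width: 0.0004
```

Emit:
carry_out(steps=[[[0.6,0.05,0],0,1],[[0.6,0.05,0],0,1],[[0,0,0],0,1]])

```text
time: 13.75
position: [0.4803, -0.1309, 0.095]
tool_rot: [0.673, 0.739, 0.011, 0.018]
ft_force: [-2.7, -2.1, -1.0]
grip_width: 0.0004
```

Emit:
carry_out(steps=[[[0.6,0.05,0],0,1],[[0,0,0],0,1]])

```text
time: 13.95
position: [0.4833, -0.1303, 0.095]
tool_rot: [0.673, 0.74, 0.009, 0.015]
ft_force: [-2.4, -2.0, -0.3]
grip_width: 0.0006
```

Emit:
carry_out(steps=[[[0.6,0.05,0],0,1],[[0,0,0],0,1]])

```text
time: 14.15
position: [0.483, -0.1295, 0.0949]
tool_rot: [0.671, 0.741, 0.005, 0.009]
ft_force: [-2.2, -1.5, -0.4]
grip_width: 0.0003
```

Emit:
carry_out(steps=[[[0.5,0.05,0],0,1],[[0,0,0],0,1]])

```text
time: 14.35
position: [0.4833, -0.129, 0.0949]
tool_rot: [0.671, 0.742, 0.002, 0.005]
ft_force: [-2.2, -1.4, -0.7]
grip_width: 0.0006
```

Emit:
carry_out(steps=[[[0.5,0.05,0],0,1],[[0,0,0],0,1]])

```text
time: 14.55
position: [0.4834, -0.1287, 0.0949]
tool_rot: [0.67, 0.742, -0.002, 0.001]
ft_force: [-1.4, -1.4, -1.1]
grip_width: 0.0006
```

Emit:
carry_out(steps=[[[0.5,0.05,0],0,1]])

```text
time: 14.65
position: [0.4842, -0.1282, 0.0949]
tool_rot: [0.669, 0.743, -0.005, -0.003]
ft_force: [-19.6, -11.1, 9.4]
grip_width: 0.0008
```

Run:
```python
from h import *
import st
s=snap('scene')
a=s['pixels'][155:245,190:310,::-1]
cv2.imwrite('pics/s3.png',cv2.resize(a,None,fx=6,fy=6,interpolation=cv2.INTER_CUBIC))
```

```text
14.65 [ 0.4842 -0.1282  0.0949] zax [-0.0113 -0.0028 -0.9999] ang 95.95 [-19.6 -11.1   9.4] 0.0008
```

View pics/s3.png

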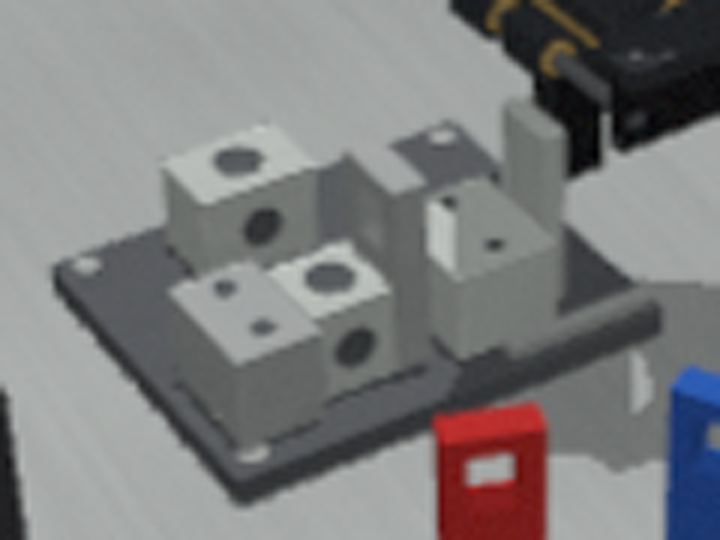

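With one shim the jaw runs to its stop (about 20 N at the handle with a visible gap left), so it needs a second. I'll back off and fetch shim1.

Emit:
carry_out(steps=[[[-0.8,0,0],0,1],[[-0.8,0,0],0,1],[[-1,0,0],0,1],[[-1.5,0,0],0,1],[[-0.5,0,1.5],0,1],[[0,0,4],0,1],[[0,0,4],0,0.5],[[0,0,4],-1.5,0],[[0,0,0],-1.5,0],[[0,0,0],0,0]])

```text
time: 15.7
position: [0.4421, -0.1294, 0.2368]
tool_rot: [0.691, 0.723, 0.001, 0.006]
ft_force: [-0.4, 0.4, -0.3]
grip_width: 0.0247
```

```bash
python3 st.py
```

```text
15.7 [ 0.4421 -0.1294  0.2368] zax [ 0.0103 -0.0079 -0.9999] ang 92.66 [-0.4  0.4 -0.3] 0.0247
```

Emit:
carry_out(steps=[[[0.8,3,0],-1.5,0],[[0.9,4.2,0],-1.5,0],[[0.9,4.2,0],-1.5,0],[[0.9,4.2,0],-1.5,0],[[0.9,4.2,0],-1.5,0],[[0.9,4.2,0],-1.5,0],[[0.9,4.2,0],-1,0],[[0.9,4,0],0,0],[[0.4,3,0],0,0],[[0,0,0],0,0]])

```text
time: 16.7
position: [0.516, 0.2364, 0.2227]
tool_rot: [0.754, 0.657, -0.003, 0.003]
ft_force: [0.6, 0.2, 0.5]
grip_width: 0.0866
```

Emit:
carry_out(steps=[[[0,0,0],0,0]])

```text
time: 16.8
position: [0.5151, 0.2368, 0.2209]
tool_rot: [0.753, 0.658, -0.004, 0.002]
ft_force: [0.1, -0.2, -0.0]
grip_width: 0.0866
```

```bash
python3 st.py
```

```text
16.8 [0.5151 0.2368 0.2209] zax [-0.0026 -0.0086 -1.    ] ang 82.25 [ 0.1 -0.2 -0. ] 0.0866
```

Emit:
carry_out(steps=[[[0.2,-0.3,-2.5],0,0],[[0,0,-2.5],0,0],[[0,0,-1.5],0,0],[[0,0,0],0,0],[[0,0,0],0,0]])

```text
time: 17.3
position: [0.5152, 0.2283, 0.1509]
tool_rot: [0.755, 0.656, -0.006, 0.001]
ft_force: [0.4, -0.3, 0.8]
grip_width: 0.0869
```

Emit:
carry_out(steps=[[[0.4,0.5,-1],0,0],[[0,0,-0.8],0,0],[[0,0,-0.2],0,0],[[0,0,0],0,0]])

```text
time: 17.7
position: [0.5211, 0.2328, 0.1311]
tool_rot: [0.755, 0.655, -0.004, 0.002]
ft_force: [0.2, 0.3, -0.0]
grip_width: 0.0871
```

```bash
python3 st.py
```

```text
17.7 [0.5211 0.2328 0.1311] zax [-0.0038 -0.0093 -0.9999] ang 81.91 [ 0.2  0.3 -0. ] 0.0871
```

Emit:
carry_out(steps=[[[-0.2,0,-0.4],0,0],[[0,0,0],0,0],[[0,0,0],0,1],[[0,0,0],0,1],[[0,0,0],0,1],[[0,0,0],0,1],[[0,0,0],0,1],[[0,0,0],0,1],[[0,0,0],0,1],[[0,0,0],0,1]])

```text
time: 18.7
position: [0.5194, 0.2331, 0.1281]
tool_rot: [0.755, 0.656, -0.004, 0.003]
ft_force: [0.2, 0.9, 0.7]
grip_width: 0.0396
```

```bash
python3 st.py
```

```text
18.7 [0.5194 0.2331 0.1281] zax [-0.0015 -0.0092 -1.    ] ang 81.97 [0.2 0.9 0.7] 0.0396
```

Emit:
carry_out(steps=[[[0,0,0.6],0,1],[[0,0,0.6],0,1],[[0,0,0],0,1],[[0,0,0],0,1]])

```text
time: 19.1
position: [0.5177, 0.2329, 0.1395]
tool_rot: [0.755, 0.656, -0.005, 0.002]
ft_force: [-0.0, -0.2, -3.9]
grip_width: 0.0399
```

```bash
python3 st.py
```

```text
19.1 [0.5177 0.2329 0.1395] zax [-0.0057 -0.0099 -0.9999] ang 81.96 [-0.  -0.2 -3.9] 0.0399
```

Raised 11.4 mm. Next I'll slide it off towards the rack's -x.

Emit:
carry_out(steps=[[[-1,0.14,0.1],0,1],[[-1.2,0.17,0.1],0,1],[[-1.2,0.17,0.1],0,1],[[-1.2,0.17,0],0,1],[[-1.2,0.17,0],0,1],[[-1.2,0.17,0],0,1],[[0,0,0],0,1]])

```text
time: 19.8
position: [0.4381, 0.2433, 0.1423]
tool_rot: [0.755, 0.656, -0.008, 0.001]
ft_force: [-0.4, 0.7, -2.9]
grip_width: 0.0396
```

Emit:
carry_out(steps=[[[0,0,2.5],0,1],[[0,0,3],1,1],[[0,-1.5,2.5],1.5,1],[[1,-3.5,0],1.5,1],[[1.5,-4.2,0],1.5,1],[[1.5,-4.2,0],1.5,1],[[1.5,-4.2,0],1.5,1],[[1.5,-4.2,0],1.5,1],[[1.5,-4.2,0],1.5,1],[[1,-4,0],0.5,1]])

```text
time: 20.8
position: [0.5365, -0.063, 0.2274]
tool_rot: [0.674, 0.738, -0.003, 0.006]
ft_force: [0.6, 0.2, -3.7]
grip_width: 0.0397
```

Emit:
carry_out(steps=[[[0.5,-2,0],0,1],[[0,0,0],0,1],[[0,0,0],0,1]])

```text
time: 21.1
position: [0.5445, -0.0912, 0.2274]
tool_rot: [0.677, 0.736, -0.003, 0.009]
ft_force: [0.7, 0.4, -4.3]
grip_width: 0.0394
```

```bash
python3 st.py
```

```text
21.1 [ 0.5445 -0.0912  0.2274] zax [ 0.0095 -0.0166 -0.9998] ang 94.72 [ 0.7  0.4 -4.3] 0.0394
```

Emit:
carry_out(steps=[[[0.5,-3,0],0,1],[[0,0,0],0,1],[[0,0,-2.5],0,1],[[0,0,-2],0,1],[[0,0,0],0,1],[[0,0,0],0,1]])

```text
time: 21.7
position: [0.5484, -0.1146, 0.1821]
tool_rot: [0.675, 0.738, -0.002, 0.008]
ft_force: [0.7, -0.2, -4.2]
grip_width: 0.0398
```

```bash
python3 st.py
```

```text
21.7 [ 0.5484 -0.1146  0.1821] zax [ 0.0091 -0.014  -0.9999] ang 95.11 [ 0.7 -0.2 -4.2] 0.0398
```

Emit:
carry_out(steps=[[[0.2,-1,0],-0.5,1],[[0,0,0],0,1],[[0,0,-2],0,1],[[0,0,-2],0,1],[[0,0,0],0,1],[[0,0,0],0,1]])

```text
time: 22.3
position: [0.5548, -0.1261, 0.1475]
tool_rot: [0.678, 0.735, -0.0, 0.014]
ft_force: [-0.2, -0.1, -3.1]
grip_width: 0.0396
```

```bash
python3 st.py
```

```text
22.3 [ 0.5548 -0.1261  0.1475] zax [ 0.0205 -0.019  -0.9996] ang 94.63 [-0.2 -0.1 -3.1] 0.0396
```

Emit:
carry_out(steps=[[[-0.6,0,0],0,1],[[0,0,-1.2],0,1],[[0,0,0],0,1],[[0,0,0],0,1]])

```text
time: 22.7
position: [0.5498, -0.1269, 0.1378]
tool_rot: [0.678, 0.735, 0.001, 0.017]
ft_force: [-0.3, 0.7, -3.5]
grip_width: 0.0399
```

```bash
python3 st.py
```

```text
22.7 [ 0.5498 -0.1269  0.1378] zax [ 0.0255 -0.0212 -0.9995] ang 94.61 [-0.3  0.7 -3.5] 0.0399
```

Emit:
carry_out(steps=[[[-0.1,0,-1.3],0,1],[[-0.1,0,-1.2],0,1],[[0,0,0],0,1],[[0,0,0],0,1]])

```text
time: 23.1
position: [0.5487, -0.1272, 0.1126]
tool_rot: [0.678, 0.735, 0.001, 0.018]
ft_force: [0.7, -1.0, -4.3]
grip_width: 0.0397
```

```bash
python3 st.py
```

```text
23.1 [ 0.5487 -0.1272  0.1126] zax [ 0.0275 -0.022  -0.9994] ang 94.61 [ 0.7 -1.  -4.3] 0.0397
```

Emit:
carry_out(steps=[[[0,0.1,-0.7],0,1],[[0,0,-0.4],0,1],[[0,0,0],0,1]])

```text
time: 23.4
position: [0.5494, -0.1263, 0.1014]
tool_rot: [0.678, 0.735, 0.002, 0.018]
ft_force: [-0.5, -0.4, -4.3]
grip_width: 0.0396
```

Emit:
carry_out(steps=[[[0,0,-0.1],0,1],[[0,0,-0.1],0,1]])

```text
time: 23.6
position: [0.5496, -0.1264, 0.0995]
tool_rot: [0.678, 0.735, 0.002, 0.019]
ft_force: [-0.6, 0.1, -1.3]
grip_width: 0.04
```

```bash
python3 st.py
```

```text
23.6 [ 0.5496 -0.1264  0.0995] zax [ 0.0294 -0.0228 -0.9993] ang 94.62 [-0.6  0.1 -1.3] 0.04
```

Emit:
carry_out(steps=[[[0.4,0.05,0.05],0,1],[[0.3,0.02,0],0,1],[[0.2,0,0],0,1]])

```text
time: 23.9
position: [0.5561, -0.1253, 0.0999]
tool_rot: [0.677, 0.736, -0.001, 0.016]
ft_force: [-6.7, -1.8, 0.9]
grip_width: 0.0397
```

```bash
python3 st.py
```

```text
23.9 [ 0.5561 -0.1253  0.0999] zax [ 0.022  -0.0219 -0.9995] ang 94.72 [-6.7 -1.8  0.9] 0.0397
```

Emit:
carry_out(steps=[[[0.2,0,-0.05],0,1],[[0.2,0,0],0,1],[[0.2,0,0],0,1],[[0,0,0],0,1]])

```text
time: 24.3
position: [0.5561, -0.1248, 0.0994]
tool_rot: [0.676, 0.737, -0.005, 0.009]
ft_force: [-1.3, -1.1, -2.5]
grip_width: 0.0394
```

```bash
python3 st.py
```

```text
24.3 [ 0.5561 -0.1248  0.0994] zax [ 0.0069 -0.0204 -0.9998] ang 94.93 [-1.3 -1.1 -2.5] 0.0394
```

Upright and in contact. I'll release, rise and check.

Emit:
carry_out(steps=[[[0,0,0],0,0.5],[[0,0,0],0,0.3],[[0,0,0],0,0.3],[[0,0,0],0,0.3],[[0,0,2],0,0.3],[[0,0,3],0,0.2],[[0,0,4],0,0.2],[[0,0,4],0,0.5],[[0,0,0],0,1],[[0,0,0],0,1]])

```text
time: 25.3
position: [0.5623, -0.1257, 0.237]
tool_rot: [0.676, 0.736, -0.001, 0.016]
ft_force: [-0.2, 0.6, -0.7]
grip_width: 0.0528
```

Emit:
carry_out(steps=[[[-3,-0.2,0],0,1],[[-3.5,-0.3,0],0,1],[[-3.5,-0.3,0],0,1],[[-1.5,-0.2,0],0,1],[[0,0,0],0,1],[[0,0,0],0,1]])

```text
time: 25.9
position: [0.443, -0.134, 0.2322]
tool_rot: [0.676, 0.737, -0.001, 0.014]
ft_force: [0.2, -0.4, -0.3]
grip_width: 0.0058
```

Run:
```python
from h import *
import st
s=snap('scene')
a=s['pixels'][155:245,190:310,::-1]
cv2.imwrite('pics/s4.png',cv2.resize(a,None,fx=6,fy=6,interpolation=cv2.INTER_CUBIC))
```

```text
25.9 [ 0.443  -0.134   0.2322] zax [ 0.0192 -0.02   -0.9996] ang 94.88 [ 0.2 -0.4 -0.3] 0.0058
```

View pics/s4.png

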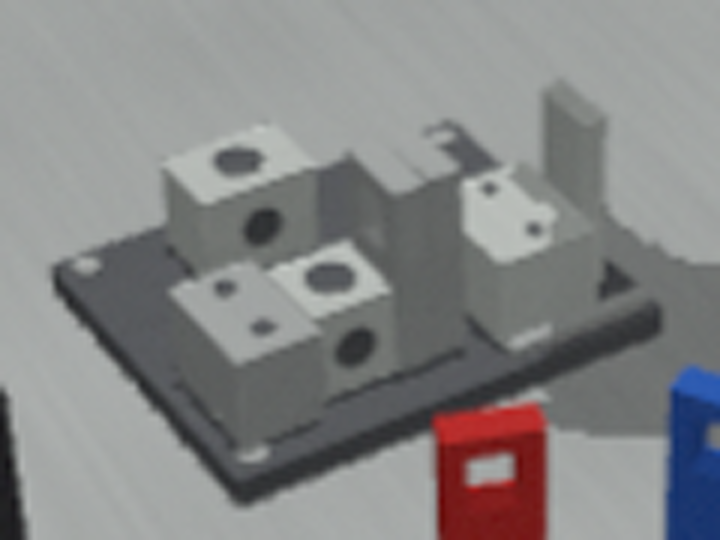

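Both shims stand upright and flat together at crop (410,190), ahead of the slack jaw. Now down behind the handle for the final push.

Emit:
carry_out(steps=[[[-0.3,0,-3],0,1],[[-0.2,0,-3],0,1],[[-0.2,0,-3],0,1],[[-0.1,0,-3],0,1],[[0,0,-1.2],0,1],[[0,0,0],0,1]])

```text
time: 26.55
position: [0.4455, -0.1365, 0.0951]
tool_rot: [0.675, 0.738, 0.001, 0.02]
ft_force: [-0.9, -0.6, 0.3]
grip_width: 0.0007
```

```bash
python3 st.py
```

```text
26.55 [ 0.4455 -0.1365  0.0951] zax [ 0.0316 -0.0261 -0.9992] ang 95.09 [-0.9 -0.6  0.3] 0.0007
```

Emit:
carry_out(steps=[[[0.7,0.4,-0.1],0,1],[[0.7,0,0],0,1],[[0.4,0,0],0,1],[[0,0,0],0,1]])

```text
time: 26.95
position: [0.4669, -0.1322, 0.0947]
tool_rot: [0.674, 0.738, 0.001, 0.021]
ft_force: [-2.2, -0.7, -0.9]
grip_width: 0.0003
```

Emit:
carry_out(steps=[[[0.3,0.02,0],0,1],[[0.3,0.02,0],0,1]])

```text
time: 27.15
position: [0.4719, -0.1314, 0.0952]
tool_rot: [0.674, 0.739, 0.0, 0.02]
ft_force: [-1.5, -1.3, -1.6]
grip_width: 0.0006
```

Emit:
carry_out(steps=[[[0.3,0.02,0],0,1]])

```text
time: 27.25
position: [0.4745, -0.1311, 0.0953]
tool_rot: [0.674, 0.739, 0.0, 0.019]
ft_force: [-4.0, -0.7, -2.2]
grip_width: 0.0002
```

Emit:
carry_out(steps=[[[0.2,0.02,0],0,1]])

```text
time: 27.35
position: [0.4759, -0.1309, 0.0953]
tool_rot: [0.674, 0.739, -0.0, 0.019]
ft_force: [-4.9, -3.1, -0.5]
grip_width: 0.0006
```

```bash
python3 st.py
```

```text
27.35 [ 0.4759 -0.1309  0.0953] zax [ 0.027  -0.0259 -0.9993] ang 95.26 [-4.9 -3.1 -0.5] 0.0006
```

Emit:
carry_out(steps=[[[0.25,0,0],0,1]])

```text
time: 27.45
position: [0.4763, -0.1309, 0.0953]
tool_rot: [0.673, 0.739, -0.002, 0.017]
ft_force: [-10.6, -5.7, 6.3]
grip_width: 0.0003
```

Emit:
carry_out(steps=[[[0.25,0,0],0,1]])

```text
time: 27.55
position: [0.4763, -0.1309, 0.0953]
tool_rot: [0.673, 0.74, -0.004, 0.014]
ft_force: [-9.6, -4.9, 4.5]
grip_width: 0.0003
```

Emit:
carry_out(steps=[[[0.25,0,0],0,1]])

```text
time: 27.65
position: [0.4763, -0.1309, 0.0954]
tool_rot: [0.672, 0.74, -0.005, 0.012]
ft_force: [-8.6, -4.5, 4.3]
grip_width: 0.0006
```

```bash
python3 st.py
```

```text
27.65 [ 0.4763 -0.1309  0.0954] zax [ 0.0105 -0.0243 -0.9997] ang 95.48 [-8.6 -4.5  4.3] 0.0006
```

The jaw bites at TCP x=0.4763, against 0.484 at the hard stop. I'll set the final push and see whether it holds steady.

Emit:
carry_out(steps=[[[0.3,-0.08,-0.05],-0.5,1]])

```text
time: 27.75
position: [0.4764, -0.1309, 0.095]
tool_rot: [0.676, 0.737, -0.007, 0.009]
ft_force: [-8.7, 0.6, 4.9]
grip_width: 0.0003
```

Run:
```python
from h import *
import st
for i in range(14):
    c=snap(('scene','top')[i%2])
    if i==12: s=c
    o=robot.get_obs();print(round(o['time'],2),np.round(o['ft_force'],1),o['position'].round(4)) if i%3==1 else 0
a=s['pixels'][155:350,190:400,::-1]
cv2.imwrite('pics/s5.png',cv2.resize(a,None,fx=3,fy=3,interpolation=cv2.INTER_CUBIC))
```

```text
27.75 [ 0.4764 -0.1309  0.095 ] zax [ 0.0039 -0.0222 -0.9997] ang 94.98 [-8.7  0.6  4.9] 0.0003
27.85 [-8.5 -2.   5. ] [ 0.4764 -0.131   0.0949]
28.0 [-7.7 -1.2  4.3] [ 0.4765 -0.1309  0.095 ]
28.15 [-8.  -2.3  4.9] [ 0.4764 -0.1309  0.0949]
28.3 [-8.7 -2.   4.9] [ 0.4764 -0.1309  0.0949]
28.45 [-9.7 -2.2  3.9] [ 0.4764 -0.1309  0.0949]
```

View pics/s5.png

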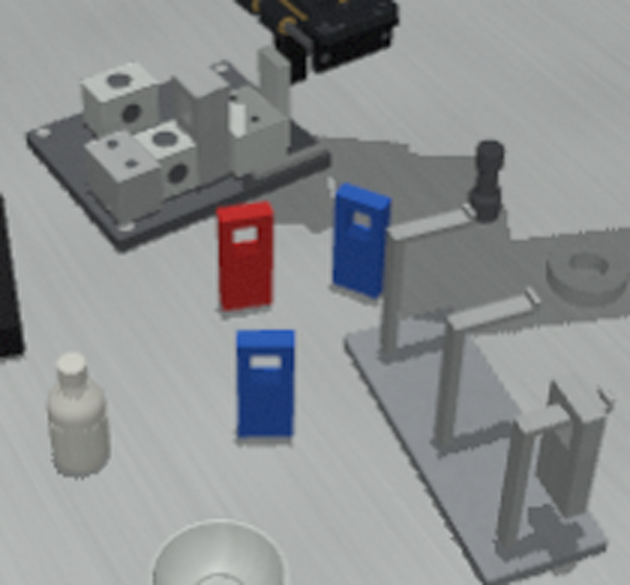

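The jaw is closed on the stack, shim2 still hangs, and nothing else has moved. The push holds at about 8.5 N, so I'll raise it slightly.

Emit:
carry_out(steps=[[[0.38,-0.05,-0.02],0,1]])

```text
time: 28.55
position: [0.4765, -0.1308, 0.0949]
tool_rot: [0.675, 0.738, -0.009, 0.006]
ft_force: [-11.8, -3.8, 6.8]
grip_width: 0.0006
```

Run:
```python
from h import *
F=[]
for i in range(8): snap('top');F.append(robot.get_obs()['ft_force'])
print(np.mean(F,0),np.std(F,0),robot.get_obs()['position'])
```

```text
[-10.64049095  -3.17058161   6.51343488] [0.53312083 0.25664289 0.42641864] [ 0.47647268 -0.13077103  0.0948476 ]
```

Steady at 10.6 N along +x, so I'll hand in.

```bash
python3 -c "
from rig import robot
print(robot.hand_in())"
```

```text
the job is handed in; nothing more can be done
None
```

The clamp is closed on two shims and the arm is still pushing the handle. I handed the job in at about 29 s of the 72 s allowed, and it reported no verdict.

- **Shims used:** The workpiece in the fixture is the short one, with a gap to the slack jaw of about 44 mm. I stood shim0 against it and tried the jaw, which ran to its stop with a gap still left. I then stood shim1 against shim0.
- **Clamping:** The jaw now bites on the stack. The tool stopped at x = 0.476 m, compared with 0.484 m at the hard stop.
- **Final push:** It held steady at about 10.6 N along +x over the last 0.4 s, with side readings of −3 N in y and 6.5 N in z. The shares of those that come from friction or the tool's small tilt are not known.
- **Rest of the scene:** The last scene picture, taken just before the final small push increase, showed both shims upright between the jaw and the workpiece. It also showed shim2 still hanging. The red and blue look-alikes, and the other things in that picture, looked unmoved.
- **Disagreements in measurement:** The shim-top heights from pairs of views came out at 0.128–0.133 m, compared with the nominal 0.135 m. The tool's tilt also drifted by up to about 2.6° between moves, so I corrected the position step by step.

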